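Fit the sprung holding bar to the bottle shaker

ROBOT

A 6-joint arm with a two-finger parallel gripper is mounted at the origin on the work surface. World frame = base frame: x ahead of the robot, y to its left, z up, the work surface at z = 0. Lengths are in mm, angles in rad, forces in N, time in s.
With the tool pointing down it reaches from about 350 to 975 mm from the base axis. Payload 7.1 kg.
Tool frame: the origin (TCP) lies between the finger pads; the fingertips stand 19 mm ahead of it and the grasp point (between the pads) is the TCP (ctrl.tcp_to_tips is the distance from the TCP to the fingertips, in mm); z points along the fingers, y is the line along which they close (so a half turn about z gives the same grasp; the last joint's range is limited). The gripper opens to 88 mm and grips with 3 to 60 N. Pads are 20 mm wide; open, the fingers measure 115 mm over their backs; the gripper's body (75 mm by 178 mm) begins 61 mm behind the grasp point.
Start: joints at [1.325, 0.423, 1.63, -0, 1.089, -0.019], TCP at [140.507, 608.985, 241.675] pointing down, gripper open.
Joint ranges: [-3, 3], [-0.9, 2.11], [0.09, 2.58], [-1.31, 4.45], [0.11, 2.69], [-2.54, 2.54]. Speed limits (rad/s): [2.39, 2.39, 3.01, 3.14, 3.14, 3.14].

INTERFACE

Orientations are given as a rotation vector (axis times angle).
In Python, from workcell import status, optics, ctrl gives the robot as it stands. The module is installed in compiled form; this text tells all that it offers.
- The arm moves only by the shell command python3 -m inch 'ROWS'. ROWS is JSON, a list that holds one entry, the list of rows, each a list of 7 numbers: the shift along the tool's x, y, z in mm, then the turn, a rotation vector about the tool's x, y, z in rad, then the opening in per cent of the stroke, from 0 (shut) to 100 (fully open). A call has 1 to 20 rows; each row is the pose to reach, as a shift and turn from the pose commanded when the call began, along the tool's axes at that moment; what a row does not reach only later rows make up. A row lasts 1/10 s, in which the tool goes at most 50 mm and 8.59 degrees, less where a joint would pass 70% of its speed; a pose out of reach is approached as far as the arm can. A call with a gripper value outside its range is refused whole. The fingers move at their own pace and stop on an object; the grip force is fixed at half the most. Time passes only in rows, so rows that repeat a pose let the fingers close. It gives the time, the measured TCP pose, the force, the opening and the grip force at its end, in the units of the state.
- status.get_obs(): the state, without advancing time (a new reading comes with each control period).
- optics.get_image(name): name is "scene" or "top" or "wrist"; returns a dict with "frame" (400x640x3 uint8, red, green, blue), "fx", "fy", "cx", "cy" (pixels), "rvec" (rotation vector, rad) and "tvec" (3), from world to camera coordinates, as OpenCV has them; the wrist camera has in their place "hand_eye" (4x4, takes a point from camera to tool coordinates, whose origin is the TCP and whose axes are the flange's). Camera axes: x right, y down, z forward; pixel columns grow to the right and rows downward; lengths in mm; the calibration is good to about 2 mm. A picture is of the moment at which its call begins: read the wrist's pose just before it. There is no depth.
- ctrl.close_job(): hands the job in; it is judged then, once.
The state is a dict: "t": time; "qpos": joint angles; "qvel": joint speeds; "joint_torque": joint torques, N m; "ee_pos": TCP position; "orientation": TCP orientation; "ft_force": force on the tool from outside, world axes, zero at the start; "moment": the same for the moment, N m; "width": finger opening in mm; "grasp_force": force on a finger pad.
Only numpy, scipy, OpenCV 4.12 (cv2) and the standard library are available. Lean on these libraries where they do the work, as an engineer would, in place of code of your own. Each camera call takes 0.05 s, during which the arm holds its last target. There are 200 camera calls.

TASK

The bottle shaker on the lab bench lacks its front holding bar. Take the spring-loaded bar that lies on the bench, squeeze its two upright tabs together so that its end pins draw in, lower it between the two steel cheeks in front of the jars, and let go so that each pin springs into its cheek's recess and the bar stays there on its own, tabs up. Leave the two jars standing where they are, and do not knock over the beaker, the dishes or the wash bottle.

Things in the scene. Friction and masses are not known exactly. Their poses are not given: they have to be found in the camera images.
- bar: The loose spring bar, about 180 g, lying on the bench tabs up. Aluminium housing 100 mm long (its y), 22 mm wide (x), 18 mm high (z); origin at the centre of its underside, z up. A steel pin 10 mm thick with a round tip sticks out of each end, centre line 9 mm above the origin; tips at y = +-86 mm when out, +-70 mm when fully pressed in. The bar is the same either way round.
- bar_grip (a point): Point midway between the bar's two upright tabs, 42 mm above its underside: where to pinch them. Each tab is fixed to one pin: a steel plate 22 mm wide (x), 5 mm thick (y), 18 to 51 mm above the underside, outer faces at y = +-31 mm (62 mm apart) when out. Pinched along y, each moves inward 16 mm to a hard stop (outer faces then 30 mm apart).
- pin_a (a joint): How far the pin on the bar's +y side is pressed in, in m: 0 out, 0.016 fully in (about 0.003 when seated in its recess). A spring pushes it out, with 2 N when out and about 5 N when fully in.
- pin_b (a joint): The same for the pin on the bar's -y side.
- tip_a (a point): Tip of the pin on the bar's +y side, on the pin's centre line.
- tip_b (a point): Tip of the pin on the bar's -y side.
- shaker: The bench shaker, fixed: white base 240 x 240 mm, aluminium platform with upper face 100 mm above the bench; origin under its centre, x from its control panel (front) to its rear, z up. Two steel cheeks stand on the platform at y = +-75 to +-91 mm (inner faces 150 mm apart), 70 mm long in x, centred at x = -20 mm, tops 152 mm above the bench. A fixed rod at x = +80 mm is behind the jars.
- recess_a (a point): Centre of the bottom of the recess in the +y cheek's inner face (shaker x = -20, y = +83 mm, 130 mm above the bench). The recess is a pocket 18 x 18 mm in x and z and 8 mm deep, closed at the top, opening toward the other cheek. The seated bar runs from here to recess_b, its underside 17 to 25 mm above the platform.
- recess_b (a point): The same in the -y cheek (shaker y = -83 mm).
- jar_a: Closed amber glass jar, 52 mm across, 72 mm tall, standing loose on the shaker's platform behind the line of the recesses (near side about 25 mm from that line). Origin at the centre of its underside. To be left standing in place.
- jar_b: The second such jar.
- beaker: Glass beaker, 66 mm across, 85 mm tall, standing loose on the bench 110 to 130 mm from the bar on its +x side. Origin at the centre of its underside.
- dishes: Stack of flat round white dishes, 90 mm across, 42 mm high, loose on the bench about 120 mm from the bar on its -x side. Origin at the centre of its underside.
- wash_bottle: White plastic bottle, 64 mm across, 170 mm tall, standing loose on the bench at the left. Origin at the centre of its underside.
Things that resemble listed ones, but are neither listed nor needed, are in the scene too. Of the things that look like the bar, the smallest one is meant. What is shaped like the jar_a but green is not meant.

How it is judged (in metres and radians):
At the end, for the whole second after the job is handed in: Both pin tips are in their recesses, one in each cheek (each tip within 7.8 mm of the centre of its recess's bottom), either way round, the bar's tabs pointing up within 20 degrees, the bar released and still, and both jars standing within 20 mm of where they were (((distance between tip_a and recess_a below 0.0078 m and distance between tip_b and recess_b below 0.0078 m) or (distance between tip_a and recess_b below 0.0078 m and distance between tip_b and recess_a below 0.0078 m)) and angle between bar's own z axis and vertical below 0.35 rad and linear speed of bar below 0.02 m/s and angle between each of jar_a, jar_b's own z axis and vertical below 0.2 rad and distance of each of jar_a, jar_b from where it was at the start of the episode below 0.02 m); the robot touches nothing.
It fails at once if a jar is tipped over or pushed more than 30 mm (angle between any of jar_a, jar_b's own z axis and vertical above 0.5 rad or distance of any of jar_a, jar_b from where it was at the start of the episode above 0.03 m).
It fails at once if the beaker, the dishes or the wash bottle is knocked over (angle between any of beaker, dishes, wash_bottle's own z axis and vertical above 0.6 rad).
It also fails if it takes over 45 s, if anything falls off the work surface, if the arm or the gripper's body presses on something with over 40 N, if the wrist force passes 120 N, or if a joint passes its speed limit or range.

## Working session

There is one attempt and no reset: what is moved stays moved. The work goes in short steps, Python scripts to look and compute and a shell command to move; the robot and the scene stay as the last step left them, time stands still between calls to the robot, and variables do not carry over. Pictures are saved under pics/ and viewed, at most 10 in all, crops included, and the job is handed in when it is done.

```bash
mkdir -p pics
cat > h.py <<'E'
import numpy as np, cv2
from scipy.spatial.transform import Rotation as R
from workcell import status, optics, ctrl
def grab(name, fn):
    o=status.get_obs(); im=optics.get_image(name)
    cv2.imwrite('pics/'+fn, im['frame'][:,:,::-1])
    K=np.array([[im['fx'],0,im['cx']],[0,im['fy'],im['cy']],[0,0,1.]])
    if 'hand_eye' in im:
        T=np.eye(4);T[:3,:3]=R.from_rotvec(o['orientation']).as_matrix();T[:3,3]=o['ee_pos']
        M=T@np.array(im['hand_eye']); Rc=M[:3,:3]; c=M[:3,3]
    else:
        Rw=R.from_rotvec(np.ravel(im['rvec'])).as_matrix(); Rc=Rw.T; c=-Rc@np.ravel(im['tvec'])
    np.savez('pics/'+fn+'.npz',K=K,Rc=Rc,c=c)
def ray(fn,u,v):
    d=np.load('pics/'+fn+'.npz'); return d['c'], d['Rc']@np.linalg.inv(d['K'])@np.array([u,v,1.])
def onz(fn,u,v,z):
    c,r=ray(fn,u,v); return c+r*(z-c[2])/r[2]
def proj(fn,p):
    d=np.load('pics/'+fn+'.npz'); q=d['K']@(d['Rc'].T@(np.array(p)-d['c'])); return q[:2]/q[2]
E
python3 - <<'E'
from h import *
for n in('scene','top'): grab(n,n+'0.png'); print(n,np.load(f'pics/{n}0.png.npz')['c'])
print(status.get_obs())
E
```

```text
scene [1280.96398592  637.49934741 1306.87048824]
top [ 229.71610894  117.5481579  1806.34631668]
{'t': 0.1, 'qpos': array([ 1.32502410e+00,  4.23783821e-01,  1.63055675e+00, -2.15102173e-05,
        1.08859231e+00, -1.90033388e-02]), 'qvel': array([-0.00196964, -0.00144432, -0.00160668,  0.00148408,  0.0005313 ,
       -0.00031131]), 'joint_torque': array([ 5.49223932e-04, -5.45613062e+01, -2.74325520e+01,  6.45018672e-02,
        1.87304348e-02, -4.56034434e-05]), 'ee_pos': array([140.39271199, 608.56982687, 240.98962107]), 'orientation': array([-3.55411438e-01, -3.12126414e+00,  2.09065622e-03]), 'ft_force': array([ 0.8602693 , -0.7450674 ,  0.31659408]), 'moment': array([-0.02540902,  0.0002262 , -0.02587978]), 'grasp_force': 0.0, 'width': 87.8414040782595}
```

View pics/scene0.png

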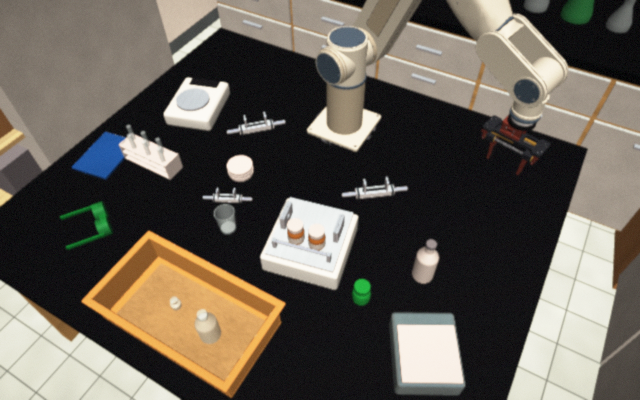

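View pics/top0.png

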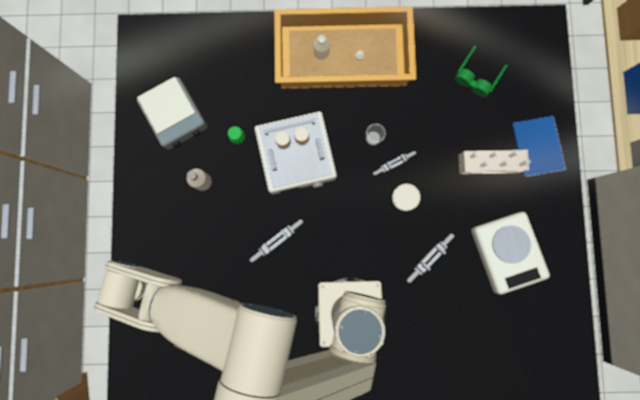

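The scene view shows three bar-like things: (228,197), (256,127), (375,189). In the top view they are at (395,163), (431,258) and (276,240). The one at top (395,163) looks smallest and lies between the beaker (375,133) and the dishes (406,197), which fits the description. The shaker is at (296,152), and the green jar at (236,134) is not meant.

Run:
```python
from h import *
f='top0.png'; im=cv2.imread('pics/'+f)
for (u,v) in [(395,163),(431,258),(276,240)]:
    x0,y0=u-36,v-36
    g=cv2.cvtColor(im[y0:y0+72,x0:x0+72],cv2.COLOR_BGR2GRAY)
    n,l,s,c=cv2.connectedComponentsWithStats((g>75).astype(np.uint8))
    k=l[30:42,30:42]; k=np.bincount(k[k>0]).argmax()
    p=np.argwhere(l==k)[:,::-1]+[x0,y0]
    P=np.array([onz(f,*q,12)[:2] for q in p])
    m=P.mean(0); w,V=np.linalg.eigh(np.cov((P-m).T)); t=(P-m)@V
    print((u,v),m.round(1),'len',np.ptp(t,axis=0).round(0),'ang',np.degrees(np.arctan2(V[1,1],V[0,1])).round(1))
for n,q,z in [('shaker',(296,152),100),('beaker',(375,133),60),('dishes',(406,197),42),('wash',(199,179),120),('base',(350,310),20)]: print(n,onz(f,*q,z).round(0))
a=cv2.resize(im[110:215,245:430],None,fx=4,fy=4,interpolation=cv2.INTER_CUBIC); cv2.imwrite('pics/crop0.png',a)
```

```text
(395, 163) [ 529.4 -173.2] len [ 33. 176.] ang 116.3
(431, 258) [ 187.1 -288.1] len [ 46. 234.] ang 134.1
(276, 240) [260.2 256.5] len [ 40. 234.] ang 126.7
shaker [559. 177. 100.]
beaker [ 629. -103.   60.]
dishes [ 401. -205.   42.]
wash [470. 506. 120.]
base [14.  2. 20.]
```

View pics/crop0.png

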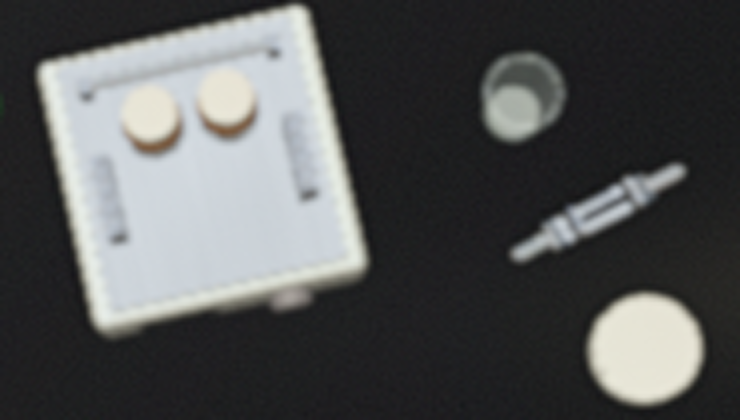

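The crop shows the small bar centred at crop pixel (598,213), 176 mm long by measurement against 234 mm for the other two, so this is the right one. The cheeks are at crop (110,197) and (300,155), and both jars have white lids.

```bash
cat >> h.py <<'E'
def plan(p,yaw_y):
    """tool-frame shift/turn to put TCP at p, tool down, tool y at yaw_y deg"""
    o=status.get_obs(); Ro=R.from_rotvec(o['orientation']); a=np.radians(yaw_y)
    y=np.array([np.cos(a),np.sin(a),0]); z=np.array([0,0,-1.]); 
    Rt=R.from_matrix(np.c_[np.cross(y,z),y,z])
    print('shift',Ro.inv().apply(np.array(p)-o['ee_pos']).round(1),'turn',(Ro.inv()*Rt).as_rotvec().round(3))
    t=Ro.as_matrix(); print('ee',o['ee_pos'].round(1),'yawy',np.degrees(np.arctan2(t[1,1],t[0,1])).round(2),'tilt',t[:,2].round(3),'F',o['ft_force'].round(1),'w',round(o['width'],1),'g',round(o['grasp_force'],1),'q',o['qpos'].round(2),'t',round(o['t'],2))
E
python3 - <<'E'
from h import *
im=optics.get_image('wrist'); print(im['hand_eye'],im['fx'])
plan([529,-173,260],-63.7)
E
```

```text
[[ 4.30256463e-04 -9.57109171e-01 -2.89727199e-01  8.02502652e+01]
 [ 9.99999901e-01  4.45625531e-04  1.29229762e-05  1.36441050e+00]
 [ 1.16741138e-04 -2.89727176e-01  9.57109267e-01 -1.42537919e+02]
 [ 0.00000000e+00  0.00000000e+00  0.00000000e+00  1.00000000e+00]] 320.77154657294346
shift [-554.4 -674.2  -18.1] turn [-1.000e-03  1.000e-03  2.456e+00]
ee [140.4 608.6 241.1] yawy 77.0 tilt [-0.    -0.001 -1.   ] F [-0.2 -0.3 -0.1] w 87.7 g 0.0 q [ 1.33  0.42  1.63  0.    1.09 -0.02] t 0.15
```

```bash
python3 -m inch '[[[-554,-674,-18,0,0,2.456,100],[-554,-674,-18,0,0,2.456,100],[-554,-674,-18,0,0,2.456,100],[-554,-674,-18,0,0,2.456,100],[-554,-674,-18,0,0,2.456,100],[-554,-674,-18,0,0,2.456,100],[-554,-674,-18,0,0,2.456,100],[-554,-674,-18,0,0,2.456,100],[-554,-674,-18,0,0,2.456,100],[-554,-674,-18,0,0,2.456,100],[-554,-674,-18,0,0,2.456,100],[-554,-674,-18,0,0,2.456,100],[-554,-674,-18,0,0,2.456,100],[-554,-674,-18,0,0,2.456,100],[-554,-674,-18,0,0,2.456,100],[-554,-674,-18,0,0,2.456,100],[-554,-674,-18,0,0,2.456,100],[-554,-674,-18,0,0,2.456,100],[-554,-674,-18,0,0,2.456,100],[-554,-674,-18,0,0,2.456,100]]]' | tail -c 600
python3 - <<'E'
from h import *
grab('wrist','w1.png'); plan([529,-173,120],-63.7)
E
```

```text
t: 2.15
ee_pos: [528.1, -172.1, 259.1]
orientation: [-3.059, -0.713, 0.002]
ft_force: [-0.3, 1.2, 0.0]
width: 87.6
grasp_force: 0.0
shift [  0.5   2.1 139.2] turn [-0.001  0.001 -0.   ]
ee [ 527.9 -171.4  259.2] yawy -63.7 tilt [-0.001  0.001 -1.   ] F [ 0.8 -0.1 -0.1] w 88.1 g 0.0 q [-0.34  0.3   1.77  0.    1.07  0.78] t 2.2
```

View pics/w1.png

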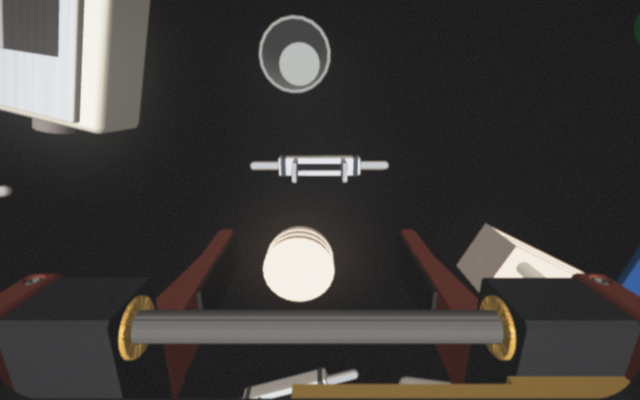

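The wrist view shows the bar level in the image, with pin tips near (251,166) and (388,165). The tabs are at (294,172) and (345,172), the beaker at (295,55) and the dishes at (299,265).

Run:
```python
from h import *
f='w1.png'; im=cv2.imread('pics/'+f); g=cv2.cvtColor(im,cv2.COLOR_BGR2GRAY)
n,l,s,c=cv2.connectedComponentsWithStats((g[145:190,230:410]>75).astype(np.uint8))
k=1+s[1:,4].argmax(); p=np.argwhere(l==k)[:,::-1]+[230,145]; print(s[k])
ends=[]
for u,sel in((p[:,0].min(),p[:,0]<p[:,0].min()+22),(p[:,0].max(),p[:,0]>p[:,0].max()-22)):
    ends.append(onz(f,u,p[sel,1].mean(),9)); print(u,p[sel,1].mean(),ends[-1].round(1))
d=ends[1]-ends[0]; m=(ends[0]+ends[1])/2; yaw=np.degrees(np.arctan2(d[1],d[0])); yaw=yaw
print('len',np.linalg.norm(d),'mid',m,'yaw',yaw)
for u in(294,345): print('tab base/top', onz(f,u,180,51).round(1))
plan([m[0],m[1],110],yaw if yaw<0 else yaw-180)
print('beaker',onz(f,295,55,85).round(0),'dishes',onz(f,299,268,42).round(0))
```

```text
[  20   10  139   29 2208]
250 165.43601895734596 [490.2 -96.5   9. ]
388 164.9740932642487 [ 566.7 -250.1    9. ]
len 171.63866535033065 mid [ 528.49401498 -173.29584397    9.        ] yaw -63.531591230745605
tab base/top [ 508.5 -151.6   51. ]
tab base/top [ 533.9 -203.1   51. ]
shift [-1.000e-01  2.100e+00  1.492e+02] turn [-0.001  0.001 -0.003]
ee [ 527.9 -171.4  259.2] yawy -63.7 tilt [-0.001  0.001 -1.   ] F [ 0.8 -0.1 -0.1] w 88.1 g 0.0 q [-0.34  0.3   1.77  0.    1.07  0.78] t 2.2
beaker [ 624. -101.   85.] dishes [ 406. -206.   42.]
```

```bash
python3 -m inch '[[[0,2,50,0,0,-0.003,100],[0,2,100,0,0,-0.003,100],[0,2,150,0,0,-0.003,100],[0,2,190,0,0,-0.003,100],[0,2,217,0,0,-0.003,100],[0,2,217,0,0,-0.003,100],[0,2,217,0,0,-0.003,20],[0,2,217,0,0,-0.003,20],[0,2,217,0,0,-0.003,20],[0,2,217,0,0,-0.003,20],[0,2,217,0,0,-0.003,20],[0,2,217,0,0,-0.003,20],[0,2,217,0,0,-0.003,20],[0,2,217,0,0,-0.003,20],[0,2,217,0,0,-0.003,20],[0,2,217,0,0,-0.003,20]]]' | tail -c 600
python3 - <<'E'
from h import *
f='top0.png'
plan([528.5,-173.3,260],-63.6)
E
```

```text
t: 3.8
ee_pos: [530.3, -174.3, 43.8]
orientation: [3.058, 0.718, 0.002]
ft_force: [-1.2, 2.1, 10.0]
width: 29.2
grasp_force: 30.0
shift [  -0.9   -1.5 -216.2] turn [ 0.001 -0.001  0.001]
ee [ 530.3 -174.3   43.8] yawy -63.56 tilt [ 0.002 -0.    -1.   ] F [-1.2  2.1 10. ] w 29.2 g 30.0 q [-0.34  0.62  1.87  0.    0.64  0.77] t 3.8
```

```bash
python3 -m inch '[[[0,0,-50,0,0,0,20],[0,0,-100,0,0,0,20],[0,0,-150,0,0,0,20],[0,0,-200,0,0,0,20],[0,0,-250,0,0,0,20],[0,0,-250,0,0,0,20]]]' | tail -c 300
python3 - <<'E'
from h import *
f='top0.png'
A=onz(f,272.5,159,152);B=onz(f,320,149,152);m=(A+B)/2;d=B-A
yaw=np.degrees(np.arctan2(d[1],d[0]));print(A,B,np.linalg.norm(d),m,yaw)
x=np.array([-d[1],d[0],0])/np.linalg.norm(d)
m[2]=300; plan(m-40*x,yaw)
E
```

```text
t: 4.4
ee_pos: [532.8, -175.3, 299.9]
orientation: [3.052, 0.717, 0.016]
ft_force: [0.7, -1.6, -2.0]
width: 28.6
grasp_force: 30.0
[527.29925755 253.68059733 152.        ] [557.59004237  94.5039415  152.        ] 162.03314292392804 [542.44464996 174.09226942 152.        ] -79.22562905843229
shift [ 125.7 -319.4   -1.9] turn [ 0.008 -0.01   0.274]
ee [ 532.8 -175.3  299.9] yawy -63.55 tilt [ 0.012 -0.004 -1.   ] F [ 0.7 -1.6 -2. ] w 28.6 g 30.0 q [-0.34  0.26  1.73  0.    1.14  0.77] t 4.4
```

```bash
python3 -m inch '[[[126,-319,-2,0,0,0.27,20],[126,-319,-2,0,0,0.27,20],[126,-319,-2,0,0,0.27,20],[126,-319,-2,0,0,0.27,20],[126,-319,-2,0,0,0.27,20],[126,-319,-2,0,0,0.27,20],[126,-319,-2,0,0,0.27,20],[126,-319,-2,0,0,0.27,20],[126,-319,-2,0,0,0.27,20],[126,-319,-2,0,0,0.27,20]]]' | tail -c 300
python3 - <<'E'
from h import *
grab('wrist','w2.png'); plan([542.4,174.1,300],-79.2)
E
```

```text
t: 5.4
ee_pos: [499.8, 166.7, 293.7]
orientation: [3.126, 0.3, -0.003]
ft_force: [-0.6, -0.4, -1.9]
width: 29.1
grasp_force: 30.0
shift [43.   0.5 -6.1] turn [0.    0.001 0.002]
ee [500.1 166.4 294. ] yawy -79.09 tilt [-0.001 -0.001 -1.   ] F [ 0.2 -0.8 -2.2] w 28.6 g 30.0 q [ 0.3   0.22  1.79 -0.    1.13  1.68] t 5.45
```

View pics/w2.png

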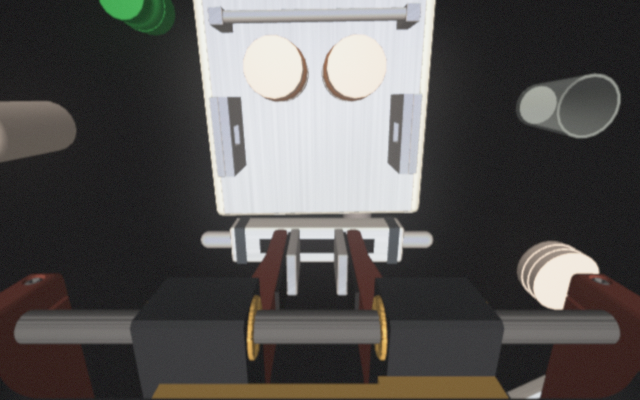

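The bar is held level, with pin tips at (202,240) and (433,240). The cheeks show recess mouths near (237,135) and (396,132), and the jar lids are at (275,68) and (357,67). A close crop should give the cheek edges.

Run:
```python
import cv2
im=cv2.imread('pics/w2.png')[85:185,195:440]
cv2.imwrite('pics/crop2.png',cv2.resize(im,None,fx=3.2,fy=3.2,interpolation=cv2.INTER_CUBIC))
```

```text
(no output)
```

View pics/crop2.png

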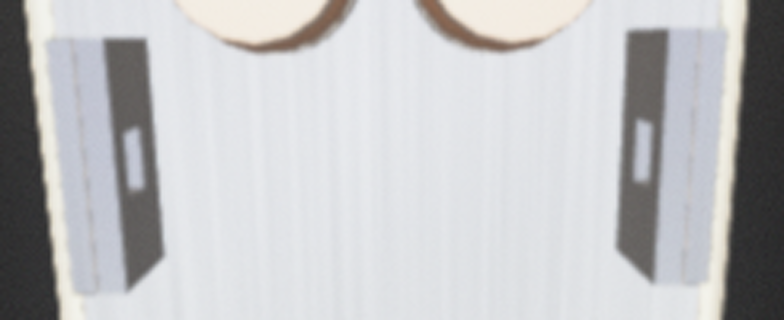

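Run:
```python
from h import *
f='w2.png'; P=lambda u,v,z: onz(f,195+u/3.2-.35,85+v/3.2-.35,z)
L=[P(105,39,152),P(128,290,152)];Rr=[P(668,30,152),P(653,283,152)]
Lb=[P(148,39,100),P(163,257,100)];Rb=[P(627,32,100),P(617,250,100)]
for n,q in(('L',L),('R',Rr),('Lb',Lb),('Rb',Rb)):
    d=q[0]-q[1];print(n,np.round(q,1).tolist(),'len',np.linalg.norm(d).round(1),'x-yaw',np.degrees(np.arctan2(d[1],d[0])).round(2))
c=(sum(L)+sum(Rr))/4; d=np.mean(Rr,0)-np.mean(L,0); print('top centre',c,'gap',np.linalg.norm(d),'yaw',np.degrees(np.arctan2(d[1],d[0])))
cb=(sum(Lb)+sum(Rb))/4;print('bottom centre',cb)
for u,v in((134,159),(643,151)): print('mouth',P(u,v,130).round(1))
a,b=onz(f,202,240,261),onz(f,433,240,261); d=b-a;print('tips',a,b,(a+b)/2,np.linalg.norm(d),np.degrees(np.arctan2(d[1],d[0])))
print('jars',onz(f,275,68,172),onz(f,357,67,172)); 
m=(P(134,159,130)+P(643,151,130))/2
plan([m[0],m[1],300],-78)
```

```text
L [[564.1, 257.5, 152.0], [497.4, 243.5, 152.0]] len 68.2 x-yaw 11.84
R [[594.7, 111.8, 152.0], [527.8, 97.6, 152.0]] len 68.4 x-yaw 11.95
Lb [[564.1, 257.8, 100.0], [496.1, 244.4, 100.0]] len 69.4 x-yaw 11.18
Rb [[594.8, 111.1, 100.0], [527.2, 96.6, 100.0]] len 69.1 x-yaw 12.09
top centre [546.02077286 177.60932205 152.        ] gap 148.9194009256021 yaw -78.18161140417384
bottom centre [545.54312056 177.48663487 100.        ]
mouth [531.  251.1 130. ]
mouth [561.8 104.4 130. ]
tips [485.23327807 234.91974067 261.        ] [511.45506332  99.70961112 261.        ] [498.34417069 167.31467589 261.        ] 137.72930389866798 -79.02466555236856
jars [593.18970509 218.79686229 172.        ] [605.90343179 157.12875467 172.        ]
shift [47.6 -2.4 -6.1] turn [ 0.     0.001 -0.019]
ee [500.1 166.4 294. ] yawy -79.09 tilt [-0.001 -0.001 -1.   ] F [ 0.2 -0.8 -2.2] w 28.6 g 30.0 q [ 0.3   0.22  1.79 -0.    1.13  1.68] t 5.45
```

Run:
```python
from h import *
plan([547.7,177,205],-78.2)
```

```text
shift [48.9 -1.4 88.9] turn [ 0.     0.001 -0.015]
ee [500.1 166.4 294. ] yawy -79.09 tilt [-0.001 -0.001 -1.   ] F [ 0.2 -0.8 -2.2] w 28.6 g 30.0 q [ 0.3   0.22  1.79 -0.    1.13  1.68] t 5.45
```

```bash
python3 -m inch '[[[24,-1,0,0,0,-0.015,20],[49,-1.4,20,0,0,-0.015,20],[49,-1.4,50,0,0,-0.015,20],[49,-1.4,75,0,0,-0.015,20],[49,-1.4,89,0,0,-0.015,20],[49,-1.4,89,0,0,-0.015,20],[49,-1.4,89,0,0,-0.015,20]]]' | tail -c 300
python3 - <<'E'
from h import *
grab('wrist','w3.png'); grab('scene','scene3.png');plan([547.7,177,165],-78.2)
a=cv2.imread('pics/w3.png')[60:360,60:580]; b=cv2.imread('pics/scene3.png')[160:300,240:420]
b=cv2.resize(b,(386,300),interpolation=cv2.INTER_CUBIC)
cv2.imwrite('pics/c3.png',np.vstack([a,np.hstack([b,np.zeros((300,134,3),np.uint8)])]))
E
```

```text
t: 6.15
ee_pos: [548.7, 177.8, 206.3]
orientation: [-3.125, -0.323, -0.001]
ft_force: [-0.6, -0.1, -1.8]
width: 28.5
grasp_force: 30.0
shift [-1.8  1.  42.2] turn [-0.    -0.003  0.   ]
ee [549.2 178.3 207.2] yawy -78.17 tilt [ 0.003  0.001 -1.   ] F [ 0.1  0.3 -2.1] w 28.5 g 30.0 q [ 0.29  0.4   1.77 -0.    0.98  1.66] t 6.25
```

View pics/c3.png

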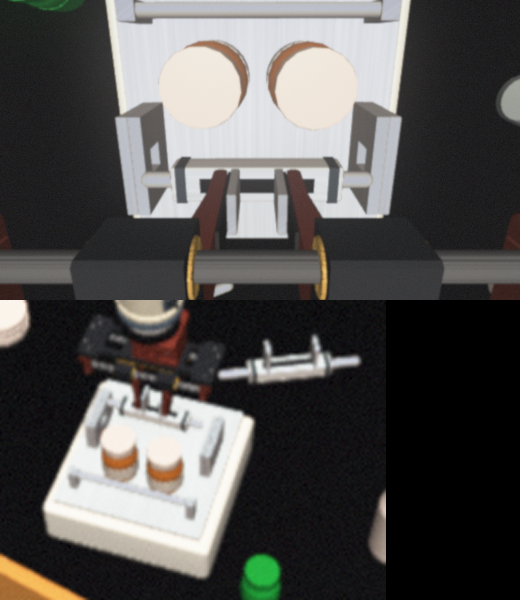

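The pins, at w3 pixels (201,241) and (431,241), sit between the two cheeks, and the jars stand clear behind them. I'll check the tip centre against the recess line, then descend.

Run:
```python
from h import *
a,b=onz('w3.png',201,241,172.4),onz('w3.png',431,241,172.4);print(a,b,(a+b)/2)
# tool-frame shift to bring tips mid over recess line
o=status.get_obs(); print(R.from_rotvec(o['orientation']).inv().apply(np.array([546.2,177.7,121+43.8])-np.array([*((a+b)/2)[:2],o['ee_pos'][2]])), o['ee_pos'])
```

```text
[531.79732824 246.65544874 172.4       ] [560.08238895 111.40527989 172.4       ] [545.93985859 179.03036432 172.4       ]
[-0.12877284  1.36303676 42.39760315] [549.1565106  178.2995721  207.19803842]
```

```bash
python3 -m inch '[[[0,1.3,10,0,0,0,20],[0,1.3,20,0,0,0,20],[0,1.3,30,0,0,0,20],[0,1.3,37,0,0,0,20],[0,1.3,41,0,0,0,20],[0,1.3,41,0,0,0,20],[0,1.3,41,0,0,0,20]]]' | tail -c 300
python3 - <<'E'
from h import *
grab('wrist','w4.png'); plan([547.7,177,165],-78.2)
cv2.imwrite('pics/c4.png',cv2.resize(cv2.imread('pics/w4.png')[130:300,160:480],None,fx=2.4,fy=2.4,interpolation=cv2.INTER_CUBIC))
E
```

```text
t: 6.95
ee_pos: [548.5, 177.1, 164.6]
orientation: [-3.125, -0.324, 0.0]
ft_force: [0.2, 0.7, -2.3]
width: 29.0
grasp_force: 30.0
shift [-1.  -0.  -0.1] turn [-0.    -0.     0.001]
ee [548.7 177.2 164.9] yawy -78.15 tilt [ 0.  0. -1.] F [ 1.2  0.5 -1.6] w 28.6 g 30.0 q [ 0.29  0.45  1.79 -0.    0.9   1.66] t 7.0
```

View pics/c4.png

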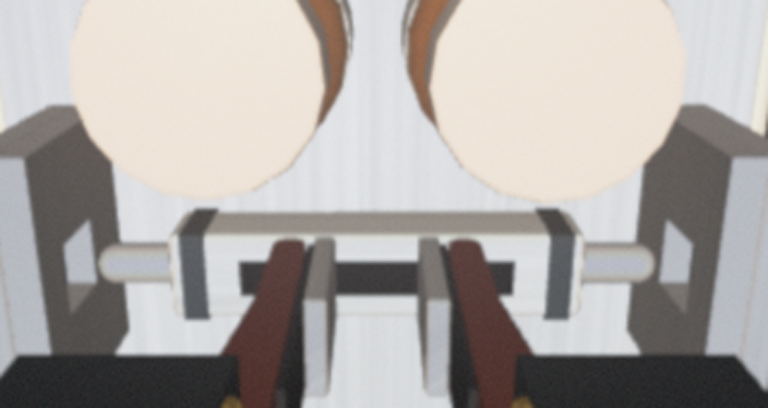

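Both pins (crop row 263) face the centres of the recess mouths, at about (81,265) and (676,265). I'll release gradually.

```bash
python3 -m inch '[[[0,0,0,0,0,0,38],[0,0,0,0,0,0,44],[0,0,0,0,0,0,50],[0,0,0,0,0,0,56],[0,0,0,0,0,0,62],[0,0,0,0,0,0,70],[0,0,0,0,0,0,82],[0,0,0,0,0,0,82],[0,0,0,0,0,0,82],[0,0,0,0,0,0,82]]]' | tail -c 300
python3 - <<'E'
from h import *
grab('wrist','w5.png'); plan([547.7,177,165],-78.2)
cv2.imwrite('pics/c5.png',cv2.resize(cv2.imread('pics/w5.png')[130:300,160:480],None,fx=2.4,fy=2.4,interpolation=cv2.INTER_CUBIC))
E
```

```text
t: 8.0
ee_pos: [548.5, 177.1, 164.8]
orientation: [-3.125, -0.324, -0.0]
ft_force: [0.9, 0.4, 0.3]
width: 71.9
grasp_force: 0.0
shift [-0.8 -0.1 -0.3] turn [ 0.    -0.     0.001]
ee [548.5 177.1 164.7] yawy -78.15 tilt [ 0.  0. -1.] F [ 0.1 -1.1 -0. ] w 71.9 g 0.0 q [ 0.29  0.45  1.79 -0.    0.9   1.66] t 8.05
```

View pics/c5.png

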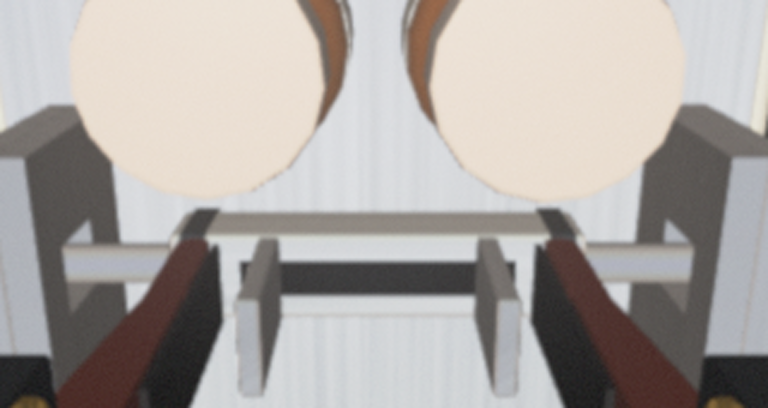

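Both pins are in their recesses, the tabs are up and the fingers are clear. I'll back straight up and check.

```bash
python3 -m inch '[[[0,0,-15,0,0,0,82],[0,0,-40,0,0,0,82],[0,0,-80,0,0,0,82],[0,0,-120,0,0,0,82],[-40,0,-140,0,0,0,82],[-40,0,-140,0,0,0,82],[-40,0,-140,0,0,0,82],[-40,0,-140,0,0,0,82],[-40,0,-140,0,0,0,82]]]' | tail -c 300
python3 - <<'E'
from h import *
grab('wrist','w6.png'); plan([547.7,177,300],-78.2)
cv2.imwrite('pics/c6.png',cv2.resize(cv2.imread('pics/w6.png')[40:240,160:480],None,fx=2.4,fy=2.4,interpolation=cv2.INTER_CUBIC))
E
```

```text
t: 8.95
ee_pos: [509.5, 168.8, 303.9]
orientation: [3.125, 0.324, -0.002]
ft_force: [-0.7, 0.1, 0.0]
width: 72.2
grasp_force: 0.0
shift [39.1 -0.1  3.8] turn [0.    0.001 0.001]
ee [509.5 168.9 303.8] yawy -78.16 tilt [-0.001 -0.    -1.   ] F [-0.   0.1  0.2] w 72.3 g 0.0 q [0.3  0.22 1.76 0.   1.16 1.66] t 9.0
```

View pics/c6.png

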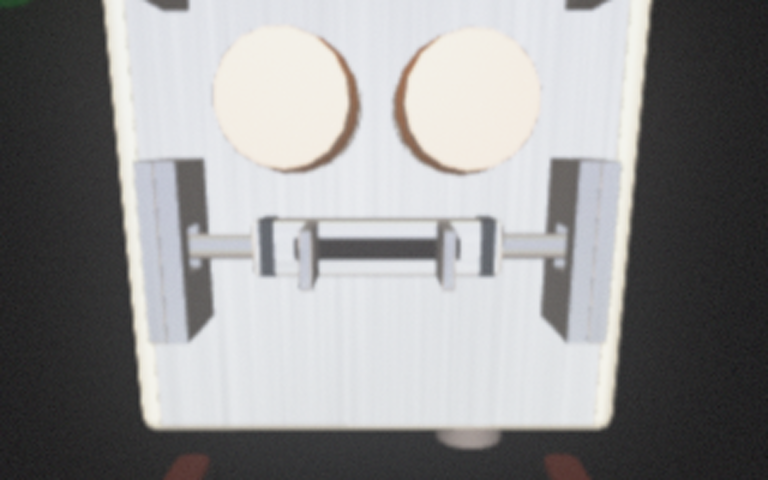

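The bar sits between the cheeks with both pins in their recesses, at crop (192,245) and (566,245), and the jars are unmoved. I'll check the tilt against projected points, and stillness with a second frame, then hand in if both are good.

Run:
```python
from h import *
a=np.radians(11.8);x=np.array([np.cos(a),np.sin(a),0]);y=np.array([-x[1],x[0],0]);c=np.array([546.2,177.7,0])
for z in(168,172):
  for s in(28,-28): print(z,s,[((proj('w6.png',c+y*s+x*e+[0,0,z])-[160,40])*2.4).round(0).tolist() for e in(-11,11)])
grab('wrist','w7.png'); d=cv2.absdiff(cv2.imread('pics/w6.png'),cv2.imread('pics/w7.png'))[100:200,200:440]; print('diff',cv2.GaussianBlur(d,(5,5),0).max())
```

```text
168 28 [[300.0, 290.0], [298.0, 229.0]]
168 -28 [[453.0, 290.0], [455.0, 229.0]]
172 28 [[299.0, 292.0], [297.0, 231.0]]
172 -28 [[454.0, 292.0], [456.0, 231.0]]
diff 13
```

```bash
python3 -c "
from workcell import ctrl; print(ctrl.close_job())"
```

```text
the job is handed in; nothing more can be done
None
```

I fitted the bar between the cheeks with both pins in their recesses and tabs up, with the jars still standing in place, and handed the job in at about 9 s; no verdict came back.

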